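# Extend the loaded pass-through tray to its far hole

### The arm

A 7-joint arm with a two-finger parallel gripper is mounted at the origin on the work surface. World frame = base frame: x ahead of the robot, y to its left, z up, the work surface at z = 0. Lengths are in m, angles in rad, forces in N, time in s.
With the tool pointing down it reaches from about 0.425 to 0.875 m from the base axis. Payload 4.7 kg.
Tool frame: the origin (TCP) lies at the very end of the fingers, on their centre line; the grasp point (between the pads) lies 19 mm behind it; x points along the fingers, z is the direction in which the jaws open and shut, and the axes are right-handed (so a half turn about x gives the same grasp; the last joint's range is limited). The gripper opens to 87 mm and grips with 3 to 60 N. Pads are 19 mm wide; open, the fingers measure 117 mm over their backs; the gripper's body (75 mm by 190 mm) begins 51 mm behind the grasp point.
Start: joints at [1.204, 0.321, -0.07, 1.45, 0.023, 1.371, -0.057], TCP at [0.242, -0.603, 0.223] pointing down, gripper open.
Joint ranges: [-2.86, 2.86], [-0.3, 2.09], [-1.38, 1.24], [0.06, 2.45], [-1.56, 4.7], [0.09, 2.05], [-2.69, 2.69]. Speed limits (rad/s): [2.57, 2.57, 3.14, 3.14, 3.14, 3.14, 3.14].

### API

Orientations are given as a rotation vector (axis times angle).
In Python, from bench import telemetry, viewer, workorder gives the robot as it stands.
- The arm moves only by the shell command python3 -m creep 'ROWS' [FORCE]. ROWS is JSON, a list of rows, each an object of numbers: "fingers": the opening, from 0 (shut) to 1 (fully open); "x", "y", "z": the shift along the tool's x, y, z in units of 40 mm (1.0 is 40 mm); "twist": the turn about the tool's x in units of 5 degrees (1.0 is 5 degrees). In form: [{"fingers": .., "x": .., "y": .., "z": .., "twist": ..}, ...]. A call has 1 to 20 rows; each row is the pose to reach, as a shift and turn from the pose commanded when the call began, along the tool's axes at that moment; what a row does not reach only later rows make up. A row lasts 1/12 s, in which the tool goes at most 41.7 mm and 7.16 degrees, less where a joint would pass 70% of its speed; a pose out of reach is approached as far as the arm can. A call with a gripper value outside its range is refused whole. The fingers move at their own pace and stop on an object; FORCE is the grip in N (left out, the last holds). Time passes only in rows, so rows that repeat a pose let the fingers close. It gives the time, the measured TCP pose, the force and the opening at its end, in the units of the state.
- telemetry.get_state(): the state, without advancing time (a new reading comes with each control period).
- viewer.get_image(name): name is "side" or "top" or "wrist"; returns a dict with "pixels" (420x560x3 uint8, red, green, blue), "z_map" (420x560 float32, m along the optical axis (not along the pixel's ray), 0 where there is no reading), "K" (3x3 intrinsics, pixels), "xyz" and "attitude" of the camera in the world. Camera axes: x right, y up, looking along -z (the intrinsics and any distortion apply to the point x, -y, -z); pixel columns grow to the right and rows downward; lengths in m; the calibration is good to about 2 mm. A picture is of the moment at which its call begins.
- workorder.close_job(): hands the job in, once; it reports no verdict.
The state is a dict: "time": time; "joint_positions": joint angles; "qd": joint speeds; "joint_torque": joint torques, N m; "position": TCP position; "tool_rot": TCP orientation; "ft_force": force on the tool from outside, world axes, zero at the start; "torque": the same for the moment, N m; "grip_width": opening from 0.0 (shut) to 1.0 (fully open).
Only numpy, scipy, OpenCV 4.12 (cv2) and the standard library are available. Lean on these libraries where they do the work, as an engineer would, in place of code of your own. Each camera call takes 0.05 s, during which the arm holds its last target.

### The job

Lay the yellow coin case flat in the black pass-through tray. Then press the red spring button in the tray's telescoping tube and slide the tray out until the button pops through the other hole and locks; the case stays in the tray. Never wrench the tube against the button, leave everything else on the counter where it is, and let go at the end.

Things in the scene. Friction and masses are not known exactly. Their poses are not given: they have to be found in the camera images.
- rail: Fixed stand of the sliding tray: dark foot plate 240 x 120 x 12 (x -125 to +115), blue upright at the back (x -123 to -97, top 80 high), dark inner bar 24 square, its centre line along +x at height 60. Origin on the counter under that line; +x is the way the tray slides out, z up. Does not move.
- sleeve: Aluminium outer tube 30 square (faces at y +15 and -15 of the rail, 45 to 75 above the counter) with the tray on its +x end. Slides along the rail's x only, friction 2 N, cannot turn. Origin and axes are the rail's when shut (start); the tube then spans x -89 to +100. Its -y face has two 14 mm holes, 60 high, a white line over each on top. Can be pinched from above across y.
- button: Red spring button 12 across on the fixed inner bar at rail x +30, height 60, pointing to the rail's -y; origin on its axis, 6 from the bar's centre line when out. At the start it stands 3.8 proud of the tube's -y face through the start hole and locks the tube. Its last 3 are a 45 degree cone, flat tip 6 across. Spring 1.5 N at rest, plus 0.35 N per mm pressed; travel 8.
- button_tip (a point): Centre of the button's tip: rail y -18.8 out, -15 flush, -12.5 under the wall. Pinched flush (one pad over the button, the other on the +y face) only its cone is left in the 2.5 wall, and about 8 N along +x makes the tube ride over it. It then rubs inside until the other hole comes.
- start_hole (a point): Centre of the tube's start hole on its outer -y face; it moves with the tube, so it tells how far the tray is out. The far hole is in a brass plate, 74 x 20 and 0.8 proud, fixed on that face anywhere from 52 to 82 behind it (-x). Feel for it: when it reaches the button, with no pad over it, the button snaps out and locks the tube with about 1 mm of play. Over 16 N between tube and button damages it.
- tray_floor (a point): Centre of the inner floor of the black tray: square inside of 122 x 122, walls 4 thick standing 21.5 above this point, floor 28.5 above the counter. It moves with the tube; axes as the rail's; 167 ahead (+x) of the rail's origin when shut.
- case_yellow: Yellow coin case with a brass coin disc on top, rigid box 64 (x) x 44 (y) x 18 (z), 60 to 130 g, loose on the counter at the start; origin under its centre. To be laid flat in the tray, anywhere clear of the walls, any way round.
- case_blue: blue coin case with a silver coin, same shape and size as the yellow one
- case_green: green coin case with a copper coin, same shape and size as the yellow one
- calculator: grey desk calculator 150 x 110 x 22, loose; origin under its centre
- pen_cup: dark steel pen cup, 72 across, 100 high with pens to 150, loose; origin under its centre
- stamp: turned wooden hand stamp, 40 across, 76 high, loose; origin under its centre
- stapler: red and black stapler 140 x 36 x 48, loose; origin under its centre
- mug: blue mug, 80 across, 95 high, loose; origin under its centre
There are look-alikes about, which are no part of the job. Several things look just like the case_yellow: the one meant starts farthest to the robot's right.

How it is judged:
By the outcome, as a careful person would: the job done as asked, in the order asked, and still so for the second after the job is handed in, with the robot touching nothing.
It also fails if it takes over 45 s, if anything falls off the work surface, if the arm or the gripper's body presses on something with over 40 N, if the wrist force passes 120 N, or if a joint passes its speed limit or range.

## Working session

There is one attempt and no reset: what is moved stays moved. The work goes in short steps, Python scripts to look and compute and a shell command to move; the robot and the scene stay as the last step left them, time stands still between calls to the robot, and variables do not carry over. Pictures are saved under pics/ and viewed, and the job is handed in when it is done.

```bash
ls; mkdir -p pics; cat > h.py <<'E'
import numpy as np, cv2
from bench import telemetry, viewer, workorder
from scipy.spatial.transform import Rotation as R
def img(n,save=None):
    d=viewer.get_image(n)
    if save: cv2.imwrite('pics/'+save+'.png',cv2.cvtColor(d['pixels'],cv2.COLOR_RGB2BGR))
    np.savez('last_%s.npz'%n,**{k:np.array(v) for k,v in d.items()})
    return d
def rot(a):
    a=np.array(a,float)
    return a if a.shape==(3,3) else (R.from_rotvec(a).as_matrix() if a.size==3 else R.from_quat(a).as_matrix())
def pts(d):
    K=np.array(d['K']);z=d['z_map'];h,w=z.shape
    u,v=np.meshgrid(np.arange(w),np.arange(h))
    p=np.stack([(u-K[0,2])/K[0,0]*z,-(v-K[1,2])/K[1,1]*z,-z],-1)
    return p@rot(d['attitude']).T+np.array(d['xyz'])
def st():
    s=telemetry.get_state();return s
E
python3 - <<'E'
from h import *
print(telemetry.get_state())
for n in ['side','top','wrist']:
    d=img(n,n+'0'); print(n,d['K'],d['xyz'],d['attitude'],[k for k in d])
E
```

```text
pics
{'time': 0.0, 'joint_positions': array([ 1.20411177,  0.32182377, -0.07006209,  1.45164901,  0.02260021,
        1.37078252, -0.05689503]), 'qd': array([ 0.00032774,  0.00017619,  0.00044718, -0.00122329,  0.00052071,
       -0.00030285,  0.00073159]), 'joint_torque': array([ 5.81938116e-05, -4.91289067e+01, -4.03471906e-01, -3.12527633e+01,
       -6.37629256e-02,  4.38201951e-02,  2.13743347e-04]), 'position': array([ 0.24131309, -0.60296785,  0.22147387]), 'tool_rot': array([ 0.92529524,  1.36727356, -0.92370502]), 'ft_force': array([-0.13198384,  1.02911971,  0.4846846 ]), 'torque': array([0.0280186 , 0.00773471, 0.04528566]), 'grip_width': 0.9990875237713053}
side [[405.03483063   0.         281.48053041]
 [  0.         405.03483063 211.00773163]
 [  0.           0.           1.        ]] [0.37572726 0.76180148 1.08326171] [ 0.1028812  -0.94139991 -2.8038573 ] ['pixels', 'z_map', 'K', 'xyz', 'attitude']
top [[483.88238179   0.         280.45198458]
 [  0.         483.88238179 205.71818418]
 [  0.           0.           1.        ]] [ 0.44822265 -0.02024794  1.24305206] [ 0.04970082 -0.0199765  -1.5544927 ] ['pixels', 'z_map', 'K', 'xyz', 'attitude']
wrist [[314.8986905    0.         272.42571965]
 [  0.         314.8986905  208.16718159]
 [  0.           0.           1.        ]] [ 0.32056828 -0.57166292  0.38512477] [-0.27226634  0.18642416 -1.1801327 ] ['pixels', 'z_map', 'K', 'xyz', 'attitude']
```

View pics/top0.png

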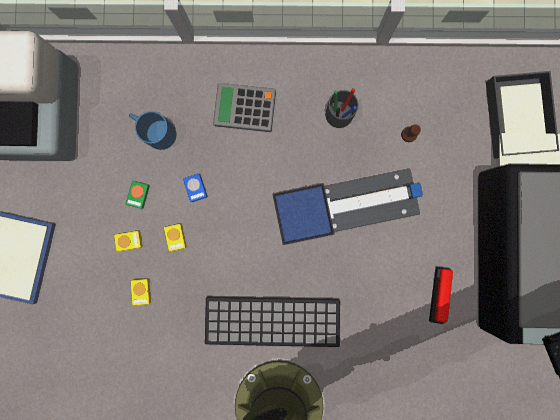

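View pics/side0.png

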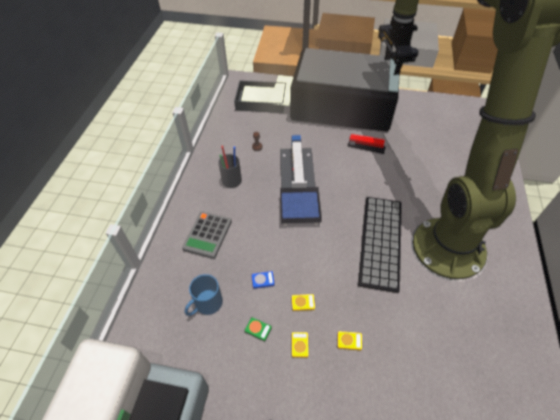

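View pics/wrist0.png

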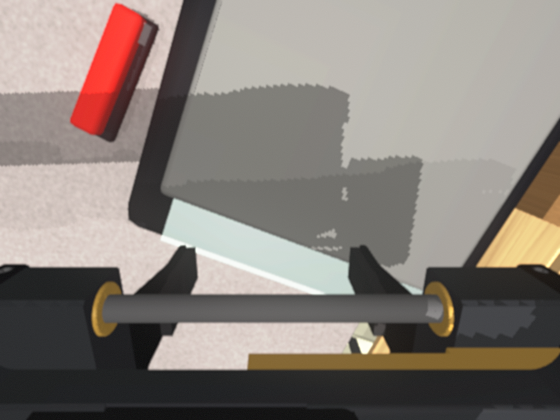

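```bash
python3 - <<'E'
from h import *
d=dict(np.load('last_top.npz')); P=pts(d)
for n,(u,v) in dict(y1=(127,241),y2=(174,237),y3=(139,292),blue=(195,188),green=(138,195),trayfloor=(303,214),tube=(370,200),up=(416,190),key=(270,320),counter=(240,260),cup=(341,110),stamp=(410,132)).items(): print(n,P[v,u].round(4))
px=d['pixels'].astype(int)
hsv=cv2.cvtColor(d['pixels'],cv2.COLOR_RGB2HSV)
m=((hsv[...,0]>15)&(hsv[...,0]<40)&(hsv[...,1]>100)).astype(np.uint8)
n,l,s,c=cv2.connectedComponentsWithStats(m)
for i in range(1,n):
    if s[i,4]>80:
        q=P[l==i]; q=q[q[:,2]>.01]; print(c[i],s[i], len(q))
        if len(q)>50:
            r=cv2.minAreaRect((q[:,:2]*1000).astype(np.float32)); print(r, q[:,2].mean())
# tube: z 0.07-0.08 near
reg=np.zeros(m.shape,bool); reg[160:250,270:430]=1
for lo,hi,nm in((.068,.079,'tube'),(.02,.035,'floor'),(.045,.055,'rim'),(.006,.018,'foot')):
    q=P[reg&(P[...,2]>lo)&(P[...,2]<hi)]
    print(nm,len(q),cv2.minAreaRect((q[:,:2]*1000).astype(np.float32)),np.median(q[:,2]))
im=cv2.cvtColor(d['pixels'],cv2.COLOR_RGB2BGR)
cv2.imwrite('pics/c1.png',cv2.resize(im[150:260,260:440],None,fx=4.4,fy=4.4,interpolation=cv2.INTER_NEAREST))
cv2.imwrite('pics/c2.png',cv2.resize(im[160:320,90:240],None,fx=3.5,fy=3.5,interpolation=cv2.INTER_NEAREST))
E
```

```text
y1 [0.4067 0.3927 0.0159]
y2 [0.4189 0.2721 0.0188]
y3 [0.2786 0.3575 0.0181]
blue [0.5445 0.2222 0.0163]
green [0.5243 0.3678 0.0164]
trayfloor [ 0.4823 -0.0538  0.0249]
tube [ 0.5172 -0.2133  0.0747]
up [ 0.5424 -0.3216  0.082 ]
key [0.2144 0.0251 0.0141]
counter [ 0.3621  0.1058 -0.0056]
cup [ 0.7508 -0.1477  0.012 ]
stamp [ 0.6861 -0.3115  0.0624]
[174.39709443 236.12590799] [164 224  22  27 413] 392
((447.0093688964844, 140.1669921875), (64.0503921508789, 314.3807373046875), 11.948912620544434) 0.03243230417455211
[126.78588808 240.68856448] [114 231  28  21 411] 383
((407.9239807128906, 392.3518371582031), (43.21275329589844, 64.1456527709961), 10.571423530578613) 0.016846427847745756
[140.16981132 290.66745283] [131 279  20  27 424] 399
((279.30450439453125, 357.2344665527344), (63.34385681152344, 45.412132263183594), 5.93237829208374) 0.016582101843458232
tube 1132 ((518.0866088867188, -226.04034423828125), (47.73957443237305, 228.38540649414062), 10.630523681640625) 0.07378672057336344
floor 2372 ((483.1076354980469, -53.04057312011719), (122.26091766357422, 122.47560119628906), 12.684475898742676) 0.027126416027474343
rim 326 ((506.48785400390625, -157.73080444335938), (129.83819580078125, 344.7256164550781), 12.625042915344238) 0.048660685465772624
foot 2904 ((511.18878173828125, -194.19329833984375), (227.71656799316406, 308.8594665527344), 1.4708640575408936) 0.010794760763268352
```

View pics/c1.png

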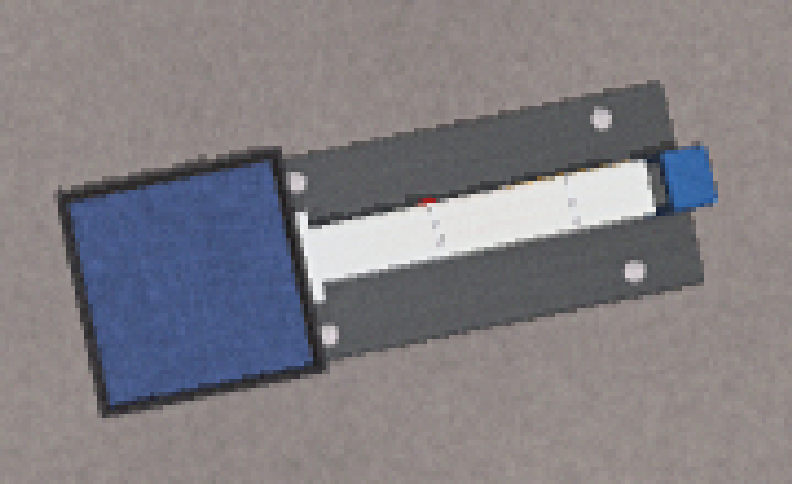

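View pics/c2.png

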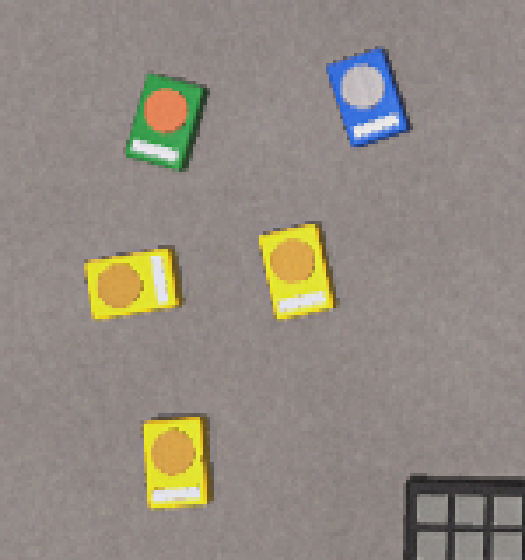

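```bash
python3 - <<'E'
from h import *
s=st(); T=rot(s['tool_rot']); print('tool axes cols\n',T.round(3))
d=dict(np.load('last_top.npz')); P=pts(d)
def rr(reg,lo,hi,mask=None):
    m=np.zeros(P.shape[:2],bool); m[reg[1]:reg[3],reg[0]:reg[2]]=1
    m&=(P[...,2]>lo)&(P[...,2]<hi)
    if mask is not None:m&=mask
    q=P[m]; return q,cv2.minAreaRect((q[:,:2]*1000).astype(np.float32))
hsv=cv2.cvtColor(d['pixels'],cv2.COLOR_RGB2HSV)
sat=hsv[...,1]>70
q,r=rr((155,215,195,260),.011,.03); print('y2',r,len(q),np.median(q[:,2]))
blue=(hsv[...,0]>100)&(hsv[...,0]<130)&(hsv[...,1]>80)
q,r=rr((270,180,335,250),-.1,.1,blue); print('floor',r,np.median(q[:,2]))
wh=(hsv[...,2]>200)&(hsv[...,1]<40)
q,r=rr((331,180,412,215),.06,.1,wh); print('tube',r,np.median(q[:,2])); 
q,r=rr((405,175,425,205),.06,.1,blue); print('up',r,np.median(q[:,2]))
for a in((357,196),(358,197),(357,195)): print('btn',hsv[a[1],a[0]],P[a[1],a[0]])
print('box heights',[P[v,u].round(3) for u,v in((500,200),(520,300),(490,330),(540,110),(440,295),(235,360))])
q=P[60:300,90:470][(P[60:300,90:470,2]<.006)]; print('counter z',np.median(q[:,2]))
E
```

```text
tool axes cols
 [[-0.001  0.928  0.372]
 [ 0.001  0.372 -0.928]
 [-1.    -0.    -0.001]]
y2 ((419.0700988769531, 272.3500671386719), (63.574100494384766, 44.35421371459961), 13.45673942565918) 432 0.01686212430585554
floor ((482.4897766113281, -53.07759094238281), (120.33271026611328, 118.63074493408203), 12.533977508544922) 0.027126416027474343
tube ((517.9203491210938, -209.2235107421875), (30.02752685546875, 189.95494079589844), 13.255303382873535) 0.07365000191723481
up ((543.0281372070312, -322.4004821777344), (33.03013229370117, 26.310380935668945), 9.93222427368164) 0.07818313409578082
btn [  7  10 228] [ 0.52662408 -0.18249278  0.07077581]
btn [105   6 237] [ 0.52397045 -0.18435336  0.07487123]
btn [  0 213 164] [ 0.5297379  -0.18385205  0.06078925]
box heights [array([ 0.518, -0.494,  0.143]), array([ 0.3  , -0.52 ,  0.182]), array([ 0.215, -0.495,  0.085]), array([ 0.751, -0.641,  0.036]), array([ 0.289, -0.39 ,  0.048]), array([ 0.109,  0.113, -0.003])]
counter z -0.0012564897615657822
```

Candidates for the yellow case are at top pixels (127,241), (174,237) and (139,292). The farthest to the robot's right (-y, image right) is (174,237), at about world (0.419, 0.272). The close crop confirms a yellow case with a brass coin. In the c1 crop the button is at top pixel (357,196), and the tube lines are about 76 mm apart.

```bash
python3 -m creep '[{"fingers":1,"x":0,"y":9.75,"z":-6.86,"twist":1.0},{"fingers":1,"x":0,"y":9.75,"z":-6.86,"twist":1.66},{"fingers":1,"x":0,"y":9.75,"z":-6.86,"twist":1.66},{"fingers":1,"x":0,"y":9.75,"z":-6.86,"twist":1.66},{"fingers":1,"x":0,"y":9.75,"z":-6.86,"twist":1.66},{"fingers":1,"x":0,"y":9.75,"z":-6.86,"twist":1.66},{"fingers":1,"x":0,"y":9.75,"z":-6.86,"twist":1.66},{"fingers":1,"x":0,"y":9.75,"z":-6.86,"twist":1.66},{"fingers":1,"x":0,"y":9.75,"z":-6.86,"twist":1.66},{"fingers":1,"x":0,"y":9.75,"z":-6.86,"twist":1.66},{"fingers":1,"x":0,"y":9.75,"z":-6.86,"twist":1.66},{"fingers":1,"x":0,"y":9.75,"z":-6.86,"twist":1.66}]'; python3 - <<'E'
from h import *
s=st();print(s['joint_positions'],s['position'],rot(s['tool_rot']).round(3))
img('wrist','w1')
E
```

```text
time: 1.15
position: [0.5044, -0.197, 0.2227]
tool_rot: [1.031, 1.315, -1.026]
ft_force: [-0.2, 1.5, -0.8]
grip_width: 1.0
[ 0.70108226  0.11097229 -0.40322269  1.71011817  0.04174936  1.32873357
 -1.03725611] [ 0.50441915 -0.19701859  0.22269694] [[ 0.002  0.971  0.241]
 [ 0.003  0.241 -0.971]
 [-1.     0.002 -0.002]]
```

View pics/w1.png

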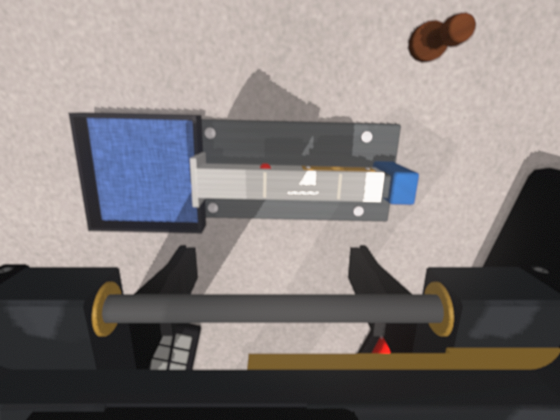

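```bash
python3 - <<'E'
from h import *
d=dict(np.load('last_wrist.npz')); P=pts(d)
for n,(u,v) in dict(l1=(264,175),l1b=(265,190),l2=(340,175),l2b=(340,190),btn=(265,166),floor=(145,170)).items(): print(n,P[v,u].round(4))
hsv=cv2.cvtColor(d['pixels'],cv2.COLOR_RGB2HSV)
m=(hsv[...,0]>100)&(hsv[...,0]<130)&(hsv[...,1]>80);m[:,210:]=0;m[235:]=0
q=P[m];q=q[(q[:,2]<.035)];print('floor',cv2.minAreaRect((q[:,:2]*1000).astype(np.float32)),np.median(q[:,2]))
m=(P[...,2]>.067)&(P[...,2]<.078);m[:,:205]=0;m[:,384:]=0;m[215:]=0;m[:155]=0
q=P[m];print('tube',cv2.minAreaRect((q[:,:2]*1000).astype(np.float32)),np.median(q[:,2]))
im=cv2.cvtColor(d['pixels'],cv2.COLOR_RGB2BGR)
cv2.imwrite('pics/c3.png',cv2.resize(im[150:220,190:400],None,fx=3.8,fy=3.8,interpolation=cv2.INTER_NEAREST))
E
python3 -m creep '[{"fingers":1,"x":0,"y":0.85,"z":-12.05},{"fingers":1,"x":0,"y":0.85,"z":-12.05},{"fingers":1,"x":0,"y":0.85,"z":-12.05},{"fingers":1,"x":0,"y":0.85,"z":-12.05},{"fingers":1,"x":0,"y":0.85,"z":-12.05},{"fingers":1,"x":0,"y":0.85,"z":-12.05},{"fingers":1,"x":2,"y":0.85,"z":-12.05},{"fingers":1,"x":2.5,"y":0.85,"z":-12.05},{"fingers":1,"x":3.2,"y":0.85,"z":-12.05},{"fingers":1,"x":3.2,"y":0.85,"z":-12.05},{"fingers":1,"x":3.2,"y":0.85,"z":-12.05},{"fingers":1,"x":3.2,"y":0.85,"z":-12.05},{"fingers":1,"x":3.2,"y":0.85,"z":-12.05},{"fingers":1,"x":3.2,"y":0.85,"z":-12.05},{"fingers":1,"x":3.2,"y":0.85,"z":-12.05},{"fingers":1,"x":3.2,"y":0.85,"z":-12.05}]'; python3 - <<'E'
from h import *
s=st();print(s['joint_positions'],s['position'],rot(s['tool_rot']).round(3))
d=img('wrist','w2');P=pts(d)
hsv=cv2.cvtColor(d['pixels'],cv2.COLOR_RGB2HSV)
m=((hsv[...,0]>18)&(hsv[...,0]<40)&(hsv[...,1]>120)).astype(np.uint8);m[350:]=0
n,l,ss,c=cv2.connectedComponentsWithStats(m)
for i in range(1,n):
    if ss[i,4]>300:
        q=P[l==i];q=q[(q[:,2]>.012)&(q[:,2]<.03)]
        if len(q)>50: print(ss[i],cv2.minAreaRect((q[:,:2]*1000).astype(np.float32)))
E
```

```text
l1 [ 0.5225 -0.1835  0.0766]
l1b [ 0.5079 -0.1881  0.0771]
l2 [ 0.5409 -0.257   0.0773]
l2b [ 0.526  -0.262   0.0763]
btn [ 0.5295 -0.1826  0.0651]
floor [ 0.5868 -0.1769  0.3864]
floor ((481.8154296875, -50.204856872558594), (120.33837127685547, 117.5225830078125), 12.665674209594727) 0.029970432092323168
tube ((519.906005859375, -216.6694793701172), (32.11357498168945, 184.02549743652344), 12.461505889892578) 0.07638160663665333
[ 0.69959123  0.11171067 -0.40547272  1.70953767  0.04105247  1.32834922
 -1.037431  ] [ 0.50558765 -0.19499302  0.22265628] [[ 0.002  0.97   0.244]
 [ 0.004  0.244 -0.97 ]
 [-1.     0.003 -0.003]]$[0]: bad value
```

View pics/w2.png

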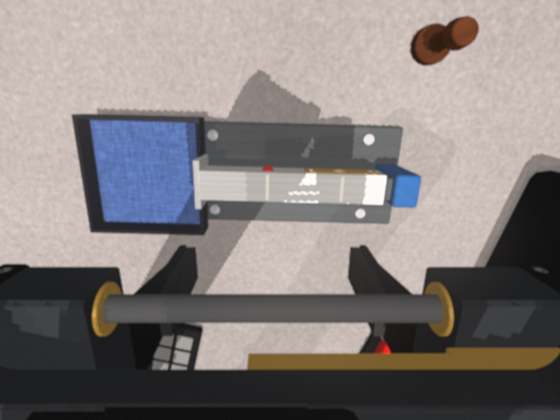

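View pics/c3.png

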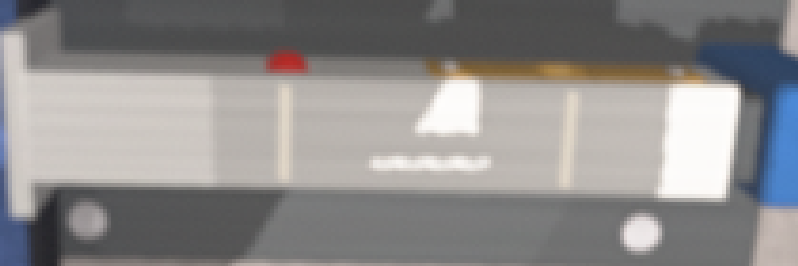

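```bash

python3 -m creep '[{"fingers":1,"x":0,"y":0.75,"z":-11.9,"twist":0},{"fingers":1,"x":0,"y":0.75,"z":-11.9,"twist":0},{"fingers":1,"x":0,"y":0.75,"z":-11.9,"twist":0},{"fingers":1,"x":0,"y":0.75,"z":-11.9,"twist":0},{"fingers":1,"x":0,"y":0.75,"z":-11.9,"twist":0},{"fingers":1,"x":0,"y":0.75,"z":-11.9,"twist":0},{"fingers":1,"x":2,"y":0.75,"z":-11.9,"twist":0},{"fingers":1,"x":2.5,"y":0.75,"z":-11.9,"twist":0},{"fingers":1,"x":3,"y":0.75,"z":-11.9,"twist":0},{"fingers":1,"x":3,"y":0.75,"z":-11.9,"twist":0},{"fingers":1,"x":3,"y":0.75,"z":-11.9,"twist":0},{"fingers":1,"x":3,"y":0.75,"z":-11.9,"twist":0},{"fingers":1,"x":3,"y":0.75,"z":-11.9,"twist":0},{"fingers":1,"x":3,"y":0.75,"z":-11.9,"twist":0},{"fingers":1,"x":3,"y":0.75,"z":-11.9,"twist":0}]'; python3 - <<'E'
from h import *
s=st();print(s['joint_positions'],s['position'],rot(s['tool_rot']).round(3))
d=img('wrist','w3');P=pts(d)
hsv=cv2.cvtColor(d['pixels'],cv2.COLOR_RGB2HSV)
m=((hsv[...,0]>18)&(hsv[...,0]<40)&(hsv[...,1]>120)).astype(np.uint8);m[350:]=0
n,l,ss,c=cv2.connectedComponentsWithStats(m)
for i in range(1,n):
    if ss[i,4]>300:
        q=P[l==i];q=q[(q[:,2]>.012)&(q[:,2]<.03)]
        if len(q)>50: print(ss[i],cv2.minAreaRect((q[:,:2]*1000).astype(np.float32)))
E
```

```text
time: 2.5
position: [0.4199, 0.2647, 0.1022]
tool_rot: [1.033, 1.311, -1.035]
ft_force: [0.4, -0.4, -0.7]
grip_width: 1.003
[ 0.20475674  0.17543961 -0.87819555  1.94470207  0.15249582  1.09040112
 -2.07229376] [0.41992641 0.26467213 0.1022377 ] [[-0.001  0.972  0.233]
 [-0.001  0.233 -0.972]
 [-1.    -0.001  0.001]]
[  73  163   89   58 4026] ((407.9007263183594, 392.9866943359375), (43.75439453125, 64.55611419677734), 10.440169334411621)
[ 235  173   55   76 3558] ((418.9095458984375, 272.8933410644531), (63.27479934692383, 44.124237060546875), 13.608668327331543)
```

View pics/w3.png

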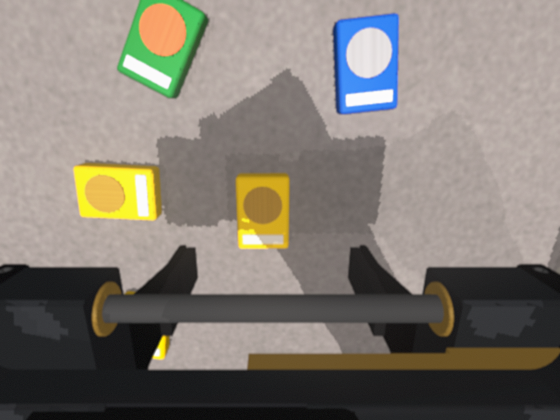

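```bash

python3 -m creep '[{"fingers":1,"x":0.6,"y":0.02,"z":-0.2,"twist":0},{"fingers":1,"x":1.2,"y":0.02,"z":-0.2,"twist":0},{"fingers":1,"x":1.7,"y":0.02,"z":-0.2,"twist":0},{"fingers":1,"x":1.7,"y":0.02,"z":-0.2,"twist":0},{"fingers":1,"x":1.7,"y":0.02,"z":-0.2,"twist":0}]'
```

```text
time: 2.97
position: [0.4193, 0.272, 0.0347]
tool_rot: [1.035, 1.31, -1.037]
ft_force: [0.3, -0.1, 0.2]
grip_width: 1.0
```

Descend to about 5 mm, then close at 20 N.

```bash

python3 -m creep '[{"fingers":1,"x":0.4,"y":0,"z":-0.01,"twist":0},{"fingers":1,"x":0.72,"y":0,"z":-0.01,"twist":0},{"fingers":1,"x":0.72,"y":0,"z":-0.01,"twist":0},{"fingers":0.3,"x":0.72,"y":0,"z":-0.01,"twist":0},{"fingers":0.3,"x":0.72,"y":0,"z":-0.01,"twist":0},{"fingers":0.3,"x":0.72,"y":0,"z":-0.01,"twist":0},{"fingers":0.3,"x":0.72,"y":0,"z":-0.01,"twist":0},{"fingers":0.3,"x":0.72,"y":0,"z":-0.01,"twist":0},{"fingers":0.3,"x":0.72,"y":0,"z":-0.01,"twist":0},{"fingers":0.3,"x":0.72,"y":0,"z":-0.01,"twist":0}]' 20
```

```text
time: 3.8
position: [0.4184, 0.2744, 0.0059]
tool_rot: [1.034, 1.311, -1.034]
ft_force: [0.0, -0.1, -0.5]
grip_width: 0.557
```

```bash

python3 -m creep '[{"fingers":0.3,"x":0,"y":0,"z":0,"twist":0},{"fingers":0.3,"x":0,"y":0,"z":0,"twist":0},{"fingers":0.3,"x":0,"y":0,"z":0,"twist":0}]' 20; python3 - <<'E'
from h import *
s=st();print(s['joint_positions'],s['position'],rot(s['tool_rot']).round(3),s['grip_width'])
E
```

```text
time: 4.05
position: [0.4184, 0.2743, 0.0058]
tool_rot: [1.033, 1.311, -1.034]
ft_force: [0.1, 0.2, 1.7]
grip_width: 0.507
[ 0.10668286  0.34216467 -0.82509273  2.01470595  0.31673698  0.91474088
 -2.22081212] [0.41843822 0.27428877 0.00580768] [[ 0.     0.972  0.234]
 [-0.     0.234 -0.972]
 [-1.     0.     0.   ]] 0.5067122880218577
```

```bash

python3 -m creep '[{"fingers":0.3,"x":-0.7,"y":0,"z":0,"twist":0},{"fingers":0.3,"x":-1.5,"y":0,"z":0.2,"twist":0},{"fingers":0.3,"x":-2.3,"y":-0.36,"z":0.8,"twist":0},{"fingers":0.3,"x":-2.5,"y":-0.36,"z":1.6,"twist":0},{"fingers":0.3,"x":-2.5,"y":-0.36,"z":2.5,"twist":0},{"fingers":0.3,"x":-2.5,"y":-0.36,"z":3.4,"twist":0},{"fingers":0.3,"x":-2.5,"y":-0.36,"z":4.3,"twist":0},{"fingers":0.3,"x":-2.5,"y":-0.36,"z":5.2,"twist":0},{"fingers":0.3,"x":-2.5,"y":-0.36,"z":6.1,"twist":0},{"fingers":0.3,"x":-2.5,"y":-0.36,"z":6.9,"twist":0},{"fingers":0.3,"x":-2.3,"y":-0.36,"z":7.6,"twist":0},{"fingers":0.3,"x":-2.0,"y":-0.36,"z":8.1,"twist":0},{"fingers":0.3,"x":-1.8,"y":-0.36,"z":8.28,"twist":0},{"fingers":0.3,"x":-1.8,"y":-0.36,"z":8.28,"twist":0},{"fingers":0.3,"x":-1.8,"y":-0.36,"z":8.28,"twist":0},{"fingers":0.3,"x":-1.8,"y":-0.36,"z":8.28,"twist":0}]'; python3 - <<'E'
from h import *
s=st();print(s['joint_positions'],s['position'],rot(s['tool_rot']).round(3))
img('wrist','w4');img('top','t4')
E
```

```text
time: 5.38
position: [0.4818, -0.0489, 0.078]
tool_rot: [1.032, 1.313, -1.031]
ft_force: [0.4, -0.3, 0.1]
grip_width: 0.505
[ 0.63594592  0.13901863 -0.62081675  2.00267725  0.0934468   1.02742558
 -1.36092331] [ 0.48177221 -0.04889216  0.07801917] [[ 0.     0.972  0.236]
 [ 0.001  0.236 -0.972]
 [-1.     0.    -0.001]]
```

View pics/w4.png

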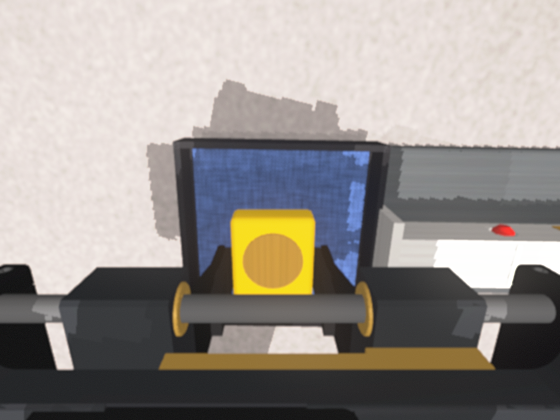

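```bash

python3 -m creep '[{"fingers":0.3,"x":0.4,"y":0,"z":0,"twist":0},{"fingers":0.3,"x":0.8,"y":0,"z":0,"twist":0},{"fingers":0.3,"x":0.98,"y":0,"z":0,"twist":0},{"fingers":0.3,"x":1.05,"y":0,"z":0,"twist":0},{"fingers":0.3,"x":1.07,"y":0,"z":0,"twist":0},{"fingers":0.3,"x":1.07,"y":0,"z":0,"twist":0}]'
```

```text
time: 5.98
position: [0.4822, -0.0507, 0.0354]
tool_rot: [1.033, 1.311, -1.033]
ft_force: [-0.4, 0.9, -0.9]
grip_width: 0.501
```

```bash

python3 -m creep '[{"fingers":0.3,"x":0.02,"y":0,"z":0,"twist":0},{"fingers":0.68,"x":0.02,"y":0,"z":0,"twist":0},{"fingers":0.68,"x":0.02,"y":0,"z":0,"twist":0},{"fingers":0.68,"x":0.02,"y":0,"z":0,"twist":0},{"fingers":0.68,"x":-0.4,"y":0,"z":0,"twist":0},{"fingers":0.68,"x":-1.0,"y":0,"z":0,"twist":0},{"fingers":0.68,"x":-1.8,"y":0,"z":0,"twist":0},{"fingers":0.68,"x":-2.5,"y":0,"z":0,"twist":0},{"fingers":0.68,"x":-2.5,"y":0,"z":0,"twist":0}]'; python3 - <<'E'
from h import *
s=st();print(s['joint_positions'],s['position'],rot(s['tool_rot']).round(3))
d=img('wrist','w5');P=pts(d)
hsv=cv2.cvtColor(d['pixels'],cv2.COLOR_RGB2HSV)
m=((hsv[...,0]>18)&(hsv[...,0]<40)&(hsv[...,1]>120));m[350:]=0
q=P[m];q=q[(q[:,2]>.03)&(q[:,2]<.06)];print(len(q),cv2.minAreaRect((q[:,:2]*1000).astype(np.float32)),np.percentile(q[:,2],[5,50,95]))
E
```

```text
time: 6.73
position: [0.4859, -0.0513, 0.1408]
tool_rot: [1.036, 1.302, -1.029]
ft_force: [1.6, -0.7, -0.3]
grip_width: 0.677
[ 0.65905443  0.06092699 -0.62391374  1.93599218  0.04157892  1.14628971
 -1.31561311] [ 0.48586037 -0.05125958  0.14079813] [[ 0.01   0.972  0.234]
 [-0.003  0.234 -0.972]
 [-1.     0.009  0.005]]
3238 ((508.4165954589844, -156.96234130859375), (63.11085891723633, 261.7969970703125), 13.572829246520996) [0.04495012 0.04753061 0.04913268]
```

View pics/w5.png

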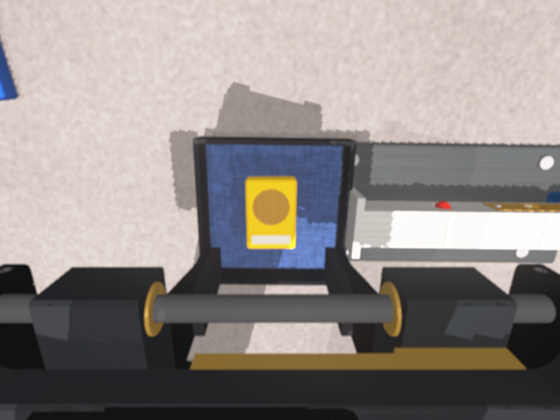

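```bash

python3 -m creep '[{"fingers":0.9,"x":0,"y":-0.1,"z":0.3,"twist":-1.4},{"fingers":0.9,"x":0,"y":-0.1,"z":0.6,"twist":-2.8},{"fingers":0.9,"x":0,"y":-0.1,"z":0.9,"twist":-4.2},{"fingers":0.9,"x":0,"y":-0.1,"z":1.2,"twist":-5.6},{"fingers":0.9,"x":0,"y":-0.1,"z":1.5,"twist":-7},{"fingers":0.9,"x":0,"y":-0.1,"z":1.8,"twist":-8.4},{"fingers":0.9,"x":0,"y":-0.1,"z":2.1,"twist":-9.8},{"fingers":0.9,"x":0,"y":-0.1,"z":2.4,"twist":-11.2},{"fingers":0.9,"x":0,"y":-0.1,"z":2.7,"twist":-12.6},{"fingers":0.9,"x":0,"y":-0.1,"z":3,"twist":-14},{"fingers":0.9,"x":0.1,"y":-0.1,"z":3.3,"twist":-15.4},{"fingers":0.9,"x":0.2,"y":-0.1,"z":3.45,"twist":-16.8},{"fingers":0.9,"x":0.3,"y":-0.1,"z":3.45,"twist":-17.8},{"fingers":0.9,"x":0.3,"y":-0.1,"z":3.45,"twist":-17.8},{"fingers":0.9,"x":0.3,"y":-0.1,"z":3.45,"twist":-17.8},{"fingers":0.9,"x":0.3,"y":-0.1,"z":3.45,"twist":-17.8}]'; python3 - <<'E'
from h import *
s=st();print(s['joint_positions'],s['position'],rot(s['tool_rot']).round(3))
d=img('wrist','w6')
Tz=rot(s['tool_rot']);e=np.array([.5121,-.1853,.041])-s['position'];print('shift units',(Tz.T@e/.04).round(3),'ang',np.degrees(np.arctan2(Tz[1,2],Tz[0,2])))
E
```

```text
time: 8.12
position: [0.5099, -0.1857, 0.1226]
tool_rot: [-0.17, 1.565, 0.17]
ft_force: [0.6, -0.1, -0.7]
grip_width: 0.9
[ 0.86345878  0.21996409 -0.6271732   1.82441986  0.14100067  1.14250493
  0.40558478] [ 0.50994217 -0.18567003  0.12259203] [[-0.001 -0.215  0.977]
 [ 0.     0.977  0.215]
 [-1.     0.    -0.   ]]
shift units [ 2.04  -0.004  0.056] ang 12.417157953472465
```

View pics/w6.png

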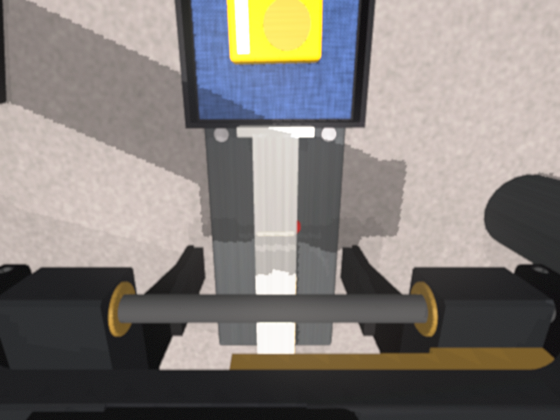

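```bash
python3 - <<'E'
from h import *
d=dict(np.load('last_wrist.npz'));P=pts(d)
hsv=cv2.cvtColor(d['pixels'],cv2.COLOR_RGB2HSV)
m=((hsv[...,0]<8)|(hsv[...,0]>172))&(hsv[...,1]>120);m[260:]=0;m[:200]=0;m[:,:280]=0;m[:,320:]=0
q=P[m];print(len(q),q.mean(0))
m=(P[...,2]>.068)&(P[...,2]<.082);m[:140]=0;m[262:]=0;m[:,:240]=0;m[:,310:]=0
q=P[m];r=cv2.minAreaRect((q[:,:2]*1000).astype(np.float32));print(r)
th=np.radians(12.7);c=np.cos(th);s=np.sin(th);O=np.array([.5187,-.2146])
yy=(q[:,:2]-O)@np.array([-c,-s]);print('tube rail y range',np.percentile(yy,[1,50,99]))
E
python3 -m creep '[{"fingers":0.9,"x":0.6,"y":0,"z":0.05,"twist":0},{"fingers":0.9,"x":1.2,"y":0,"z":0.05,"twist":0},{"fingers":0.9,"x":1.7,"y":0,"z":0.05,"twist":0},{"fingers":0.9,"x":2,"y":0,"z":0.05,"twist":0},{"fingers":0.9,"x":2.04,"y":0,"z":0.05,"twist":0},{"fingers":0.9,"x":2.04,"y":0,"z":0.05,"twist":0}]'; python3 - <<'E'
from h import *
s=st()
Tz=rot(s['tool_rot']);e=np.array([.5121,-.1853,.041])-s['position'];print('shift units',(Tz.T@e/.04).round(3),'ang',np.degrees(np.arctan2(Tz[1,2],Tz[0,2])))
E
```

```text
33 [ 0.52937605 -0.18186495  0.06508564]
((507.9290771484375, -165.73965454101562), (30.050737380981445, 89.09678649902344), 12.616732597351074)
tube rail y range [-0.01491088 -0.00016599  0.01447967]
time: 8.67
position: [0.5119, -0.1853, 0.0412]
tool_rot: [-0.171, 1.565, 0.172]
ft_force: [0.5, 0.4, 1.3]
grip_width: 0.902
shift units [0.004 0.    0.004] ang 12.514185121529069
```

```bash

python3 -m creep '[{"fingers":0.2,"x":0,"y":0,"z":0,"twist":0},{"fingers":0.2,"x":0,"y":0,"z":0,"twist":0},{"fingers":0.2,"x":0,"y":0,"z":0,"twist":0},{"fingers":0.2,"x":0,"y":0,"z":0,"twist":0},{"fingers":0.2,"x":0,"y":0,"z":0,"twist":0},{"fingers":0.2,"x":0,"y":0,"z":0,"twist":0},{"fingers":0.2,"x":0,"y":0,"z":0,"twist":0},{"fingers":0.2,"x":0,"y":0,"z":0,"twist":0},{"fingers":0.2,"x":0,"y":0,"z":0,"twist":0},{"fingers":0.2,"x":0,"y":0,"z":0,"twist":0},{"fingers":0.2,"x":0,"y":0,"z":0,"twist":0},{"fingers":0.2,"x":0,"y":0,"z":0,"twist":0}]' 30; python3 - <<'E'
from h import *
img('wrist','w7')
E
```

```text
time: 9.67
position: [0.512, -0.1857, 0.0415]
tool_rot: [-0.172, 1.564, 0.171]
ft_force: [-2.0, 1.2, 3.2]
grip_width: 0.339
```

View pics/w7.png

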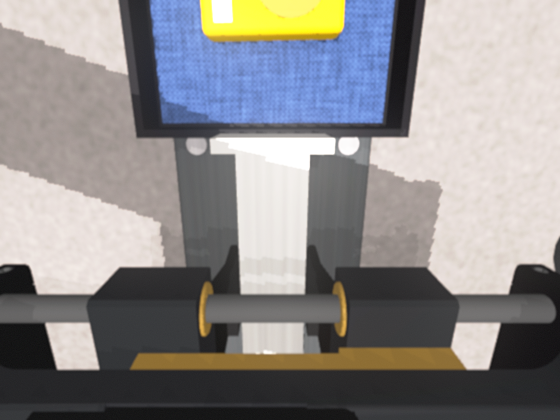

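```bash

python3 -m creep '[{"fingers":0.2,"x":0,"y":0.02,"z":0,"twist":0},{"fingers":0.2,"x":0,"y":0.04,"z":0,"twist":0},{"fingers":0.2,"x":0,"y":0.06,"z":0,"twist":0},{"fingers":0.2,"x":0,"y":0.08,"z":0,"twist":0}]' ; python3 - <<'E'
from h import *
s=st();T=rot(s['tool_rot']);print(T.T@s['ft_force'], T.T@(s['position']-np.array([.512,-.1857,.0415]))*1000)
E
```

```text
time: 10.05
position: [0.5116, -0.1838, 0.0415]
tool_rot: [-0.172, 1.563, 0.17]
ft_force: [-0.1, -4.7, -0.2]
grip_width: 0.337
[ 0.23621894 -4.53115542 -1.07684579] [ 0.04183262  1.94567845 -0.00886475]
```

```bash

python3 -m creep '[{"fingers":0.2,"x":0,"y":0.02,"z":0,"twist":0},{"fingers":0.2,"x":0,"y":0.04,"z":0,"twist":0},{"fingers":0.2,"x":0,"y":0.06,"z":0,"twist":0}]' ; python3 - <<'E'
from h import *
s=st();T=rot(s['tool_rot']);print(T.T@s['ft_force'], T.T@(s['position']-np.array([.512,-.1857,.0415]))*1000)
E
python3 -m creep '[{"fingers":0.2,"x":0,"y":0.02,"z":0,"twist":0},{"fingers":0.2,"x":0,"y":0.04,"z":0,"twist":0},{"fingers":0.2,"x":0,"y":0.06,"z":0,"twist":0}]' ; python3 - <<'E'
from h import *
s=st();T=rot(s['tool_rot']);print(T.T@s['ft_force'], T.T@(s['position']-np.array([.512,-.1857,.0415]))*1000)
E
```

```text
time: 10.3
position: [0.5113, -0.1828, 0.0415]
tool_rot: [-0.173, 1.563, 0.168]
ft_force: [3.0, -8.7, -2.5]
grip_width: 0.341
[ 2.50752031 -9.16307821  1.07939005] [ 0.01478654  2.99154652 -0.04016027]
time: 10.55
position: [0.5112, -0.1821, 0.0415]
tool_rot: [-0.175, 1.562, 0.166]
ft_force: [4.5, -13.3, -5.0]
grip_width: 0.338
[  5.03689037 -13.95519591   1.53795306] [-0.01367466  3.72714032 -0.0073494 ]
```

```bash
cat > tr.py <<'E'
from h import *
d=img('wrist','w_'+str(int(st()['time']*100)));P=pts(d)
hsv=cv2.cvtColor(d['pixels'],cv2.COLOR_RGB2HSV)
# tray back wall inner edge: blue floor lower limit, in rail coords
m=(hsv[...,0]>100)&(hsv[...,0]<130)&(hsv[...,1]>80)&(P[...,2]>.02)&(P[...,2]<.036);m[200:]=0
q=P[m][:,:2];th=np.radians(12.6);e=np.array([-np.sin(th),np.cos(th)])
v=(q-np.array([.5187,-.2146]))@e*1000;print('floor min rail x',np.percentile(v,[.5,1,2]))
m=((hsv[...,0]>18)&(hsv[...,0]<40)&(hsv[...,1]>120))&(P[...,2]>.03)&(P[...,2]<.06);m[200:]=0
v=(P[m][:,:2]-np.array([.5187,-.2146]))@e*1000;print('case min rail x',np.percentile(v,[1,2]))
s=st();T=rot(s['tool_rot']);print('F',T.T@s['ft_force'], 'disp',T.T@(s['position']-np.array([.512,-.1857,.0415]))*1000,s['grip_width'],s['time'])
E
python3 - <<'E'
from h import *
import re
src=open('tr.py').read()
# baseline from w7 : last_wrist still that frame
d=dict(np.load('last_wrist.npz'));P=pts(d)
hsv=cv2.cvtColor(d['pixels'],cv2.COLOR_RGB2HSV)
m=(hsv[...,0]>100)&(hsv[...,0]<130)&(hsv[...,1]>80)&(P[...,2]>.02)&(P[...,2]<.036);m[200:]=0
q=P[m][:,:2];th=np.radians(12.6);e=np.array([-np.sin(th),np.cos(th)])
v=(q-np.array([.5187,-.2146]))@e*1000;print('base floor',np.percentile(v,[.5,1,2]))
m=((hsv[...,0]>18)&(hsv[...,0]<40)&(hsv[...,1]>120))&(P[...,2]>.03)&(P[...,2]<.06);m[200:]=0
v=(P[m][:,:2]-np.array([.5187,-.2146]))@e*1000;print('base case',np.percentile(v,[1,2]))
E
python3 tr.py
```

```text
base floor [106.56651415 106.69863633 107.21070301]
base case [144.97933715 145.06938107]
floor min rail x [110.25241901 110.46848851 111.01049216]
case min rail x [148.74006694 148.84302716]
F [  4.56729652 -11.47117732   1.98637319] disp [-2.99105881e-02  3.74096398e+00 -2.94834614e-03] 0.3400820657998654 10.6
```

```bash

python3 -m creep '[{"fingers":0.2,"x":0,"y":0.01,"z":0,"twist":0},{"fingers":0.2,"x":0,"y":0.02,"z":0,"twist":0}]' ; python3 tr.py
```

```text
time: 10.77
position: [0.5112, -0.182, 0.0415]
tool_rot: [-0.175, 1.561, 0.165]
ft_force: [4.5, -12.7, -7.0]
grip_width: 0.34
floor min rail x [110.33078001 110.58690037 111.12680372]
case min rail x [148.845879   148.94268343]
F [  5.16264987 -13.05639244   2.26547594] disp [-0.06164284  3.83153635  0.0321018 ] 0.34372836355839426 10.8167
```

```bash

python3 -m creep '[{"fingers":0.2,"x":0,"y":0.01,"z":0,"twist":0},{"fingers":0.2,"x":0,"y":0.02,"z":0,"twist":0},{"fingers":0.2,"x":0,"y":0.02,"z":0,"twist":0}]' ; python3 tr.py
```

```text
time: 11.07
position: [0.511, -0.1812, 0.0415]
tool_rot: [-0.175, 1.561, 0.165]
ft_force: [4.3, -12.8, -5.9]
grip_width: 0.342
floor min rail x [111.14995679 111.39385605 111.91485672]
case min rail x [149.61464397 149.73427986]
F [-0.88656473 -4.66392975 -0.35948265] disp [ 0.01003514  5.97659198 -0.02267891] 0.34092824074652894 11.1167
```

```bash

python3 -m creep '[{"fingers":0.2,"x":0,"y":0.05,"z":0,"twist":0},{"fingers":0.2,"x":0,"y":0.13,"z":0,"twist":0},{"fingers":0.2,"x":0,"y":0.23,"z":0,"twist":0},{"fingers":0.2,"x":0,"y":0.33,"z":0,"twist":0},{"fingers":0.2,"x":0,"y":0.43,"z":0,"twist":0},{"fingers":0.2,"x":0,"y":0.53,"z":0,"twist":0},{"fingers":0.2,"x":0,"y":0.63,"z":0,"twist":0},{"fingers":0.2,"x":0,"y":0.73,"z":0,"twist":0},{"fingers":0.2,"x":0,"y":0.83,"z":0,"twist":0},{"fingers":0.2,"x":0,"y":0.9,"z":0,"twist":0},{"fingers":0.2,"x":0,"y":0.97,"z":0,"twist":0},{"fingers":0.2,"x":0,"y":1.0,"z":0,"twist":0}]' ; python3 tr.py
```

```text
time: 12.12
position: [0.501, -0.1369, 0.0415]
tool_rot: [-0.172, 1.564, 0.172]
ft_force: [-0.3, -3.9, 2.3]
grip_width: 0.344
floor min rail x [156.67112585 156.76912788 157.29407519]
case min rail x [195.00539104 195.09793011]
F [-4.03402783 -3.20160188 -1.51239534] disp [ 0.0700296  50.19076806 -0.11381614] 0.33855148444047267 12.1667
```

```bash

python3 -m creep '[{"fingers":0.2,"x":0,"y":0.03,"z":0,"twist":0},{"fingers":0.2,"x":0,"y":0.07,"z":0,"twist":0},{"fingers":0.2,"x":0,"y":0.11,"z":0,"twist":0},{"fingers":0.2,"x":0,"y":0.15,"z":0,"twist":0},{"fingers":0.2,"x":0,"y":0.19,"z":0,"twist":0},{"fingers":0.2,"x":0,"y":0.23,"z":0,"twist":0},{"fingers":0.2,"x":0,"y":0.27,"z":0,"twist":0},{"fingers":0.2,"x":0,"y":0.31,"z":0,"twist":0},{"fingers":0.2,"x":0,"y":0.35,"z":0,"twist":0},{"fingers":0.2,"x":0,"y":0.39,"z":0,"twist":0},{"fingers":0.2,"x":0,"y":0.43,"z":0,"twist":0},{"fingers":0.2,"x":0,"y":0.46,"z":0,"twist":0}]' ; python3 tr.py
```

```text
time: 13.17
position: [0.4972, -0.1195, 0.0414]
tool_rot: [-0.172, 1.564, 0.171]
ft_force: [-1.6, -5.6, 3.4]
grip_width: 0.34
floor min rail x [174.43136145 174.55771471 175.08850134]
case min rail x [212.7699848  212.85534286]
F [-3.4736083  -4.15437373 -2.87614028] disp [ 0.07390768 68.14552472 -0.13043157] 0.3448813772060752 13.2167
```

```bash

python3 -m creep '[{"fingers":0.2,"x":0,"y":0.02,"z":0,"twist":0},{"fingers":0.2,"x":0,"y":0.04,"z":0,"twist":0},{"fingers":0.2,"x":0,"y":0.06,"z":0,"twist":0},{"fingers":0.2,"x":0,"y":0.08,"z":0,"twist":0},{"fingers":0.2,"x":0,"y":0.10,"z":0,"twist":0},{"fingers":0.2,"x":0,"y":0.12,"z":0,"twist":0}]' ; python3 tr.py
```

```text
time: 13.72
position: [0.4958, -0.1136, 0.0414]
tool_rot: [-0.171, 1.565, 0.173]
ft_force: [-3.3, -2.7, 5.9]
grip_width: 0.34
floor min rail x [180.58893533 180.69015504 181.21811585]
case min rail x [218.89152399 218.98698736]
F [-5.02475663 -0.7389018  -2.64959662] disp [ 0.22060951 74.22502167 -0.1372905 ] 0.33811111136214955 13.7667
```

```bash

python3 -m creep '[{"fingers":0.2,"x":0,"y":0.01,"z":0,"twist":0},{"fingers":0.2,"x":0,"y":0.02,"z":0,"twist":0}]' ; python3 tr.py;python3 -m creep '[{"fingers":0.2,"x":0,"y":0.01,"z":0,"twist":0},{"fingers":0.2,"x":0,"y":0.02,"z":0,"twist":0}]' ; python3 tr.py
```

```text
time: 13.93
position: [0.4957, -0.1129, 0.0414]
tool_rot: [-0.171, 1.565, 0.173]
ft_force: [-2.8, -3.1, 6.2]
grip_width: 0.343
floor min rail x [181.22062132 181.3299033  181.84700604]
case min rail x [219.52429406 219.63467987]
F [-5.95241245 -2.58748263 -3.55431423] disp [ 0.167806   74.65115572 -0.13708703] 0.3428972612033494 13.9833
time: 14.15
position: [0.4955, -0.1122, 0.0414]
tool_rot: [-0.171, 1.565, 0.173]
ft_force: [-3.2, -2.7, 5.9]
grip_width: 0.344
floor min rail x [181.9323962  182.04075632 182.56797153]
case min rail x [220.28529524 220.3876134 ]
F [-4.90604329 -0.37816675 -2.8220348 ] disp [ 0.18267513 75.46008161 -0.14697854] 0.34247098566353634 14.2
```

```bash
python3 - <<'E'
from h import *
d=img('top','t9')
im=cv2.cvtColor(d['pixels'],cv2.COLOR_RGB2BGR)
cv2.imwrite('pics/c9.png',cv2.resize(im[150:260,230:430],None,fx=4,fy=4,interpolation=cv2.INTER_CUBIC))
E
```

```text
(no output)
```

View pics/c9.png

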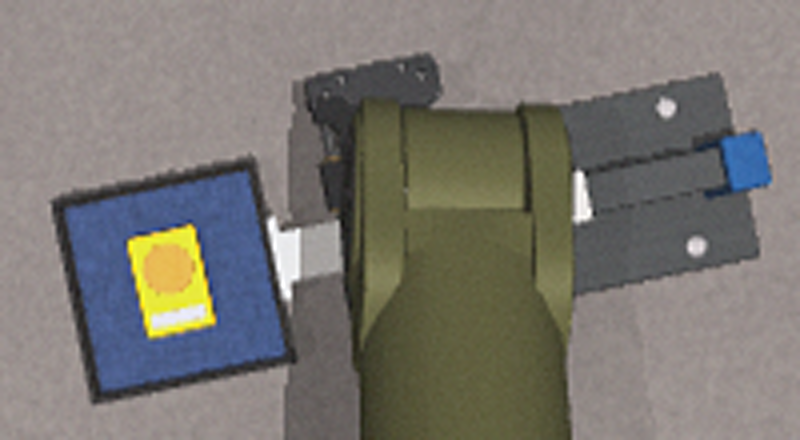

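```bash

python3 -m creep '[{"fingers":0.2,"x":0,"y":0.01,"z":0,"twist":0},{"fingers":0.2,"x":0,"y":0.02,"z":0,"twist":0},{"fingers":0.2,"x":0,"y":0.03,"z":0,"twist":0}]' ; python3 tr.py;python3 -m creep '[{"fingers":0.2,"x":0,"y":0.01,"z":0,"twist":0},{"fingers":0.2,"x":0,"y":0.02,"z":0,"twist":0}]' ; python3 tr.py
```

```text
time: 14.5
position: [0.4952, -0.111, 0.0414]
tool_rot: [-0.171, 1.565, 0.172]
ft_force: [-2.6, -2.6, 6.1]
grip_width: 0.342
floor min rail x [183.14264583 183.25515532 183.77766002]
case min rail x [221.47698155 221.56779179]
F [-5.5553263  -1.27278931 -3.03127353] disp [ 0.15687807 76.58028295 -0.1314481 ] 0.339381569801357 14.55
time: 14.72
position: [0.4952, -0.1108, 0.0414]
tool_rot: [-0.171, 1.565, 0.172]
ft_force: [-2.2, -4.3, 5.0]
grip_width: 0.34
floor min rail x [183.37348252 183.48985786 184.00839719]
case min rail x [221.69607812 221.8019659 ]
F [-5.40732706 -2.31813195 -2.89810531] disp [ 0.08921454 76.7286754  -0.16008212] 0.3389954044399336 14.7667
```

```bash

python3 -m creep '[{"fingers":0.2,"x":0,"y":0.01,"z":0,"twist":0},{"fingers":0.2,"x":0,"y":0.02,"z":0,"twist":0}]' ; python3 tr.py;python3 -m creep '[{"fingers":0.2,"x":0,"y":0.01,"z":0,"twist":0},{"fingers":0.2,"x":0,"y":0.02,"z":0,"twist":0}]' ; python3 tr.py
```

```text
time: 14.93
position: [0.4952, -0.1107, 0.0414]
tool_rot: [-0.172, 1.565, 0.171]
ft_force: [-1.8, -4.8, 5.3]
grip_width: 0.343
floor min rail x [183.49517196 183.61793743 184.1503759 ]
case min rail x [221.81772846 221.93094673]
F [-5.03872949 -4.99373322 -3.05145001] disp [ 2.04270063e-02  7.68596714e+01 -1.41215678e-01] 0.34205611135026714 14.9833
time: 15.15
position: [0.4951, -0.1105, 0.0414]
tool_rot: [-0.172, 1.564, 0.17]
ft_force: [-1.4, -6.5, 3.2]
grip_width: 0.344
floor min rail x [183.60170415 183.74828753 184.27149105]
case min rail x [221.94111974 222.04383874]
F [-3.78125664 -6.96234266 -1.57808744] disp [-4.92659209e-02  7.70092297e+01 -2.06515085e-01] 0.34045301496877295 15.2
```

```bash

python3 -m creep '[{"fingers":0.2,"x":0,"y":-0.02,"z":0,"twist":0},{"fingers":0.2,"x":0,"y":-0.045,"z":0,"twist":0},{"fingers":0.2,"x":0,"y":-0.045,"z":0,"twist":0}]' ; python3 tr.py
python3 -m creep '[{"fingers":0.9,"x":0,"y":-0.045,"z":0,"twist":0},{"fingers":0.9,"x":0,"y":-0.045,"z":0,"twist":0},{"fingers":0.9,"x":0,"y":-0.045,"z":0,"twist":0},{"fingers":0.9,"x":0,"y":-0.045,"z":0,"twist":0},{"fingers":0.9,"x":0,"y":-0.045,"z":0,"twist":0},{"fingers":0.9,"x":0,"y":-0.045,"z":0,"twist":0},{"fingers":0.9,"x":0,"y":-0.045,"z":0,"twist":0},{"fingers":0.9,"x":-0.5,"y":-0.045,"z":0,"twist":0},{"fingers":0.9,"x":-1.2,"y":-0.045,"z":0,"twist":0},{"fingers":0.9,"x":-2,"y":-0.045,"z":0,"twist":0},{"fingers":0.9,"x":-2.8,"y":-0.8,"z":0,"twist":0},{"fingers":0.9,"x":-3.2,"y":-1.6,"z":0,"twist":0},{"fingers":0.9,"x":-3.2,"y":-2.2,"z":0,"twist":0},{"fingers":0.9,"x":-3.2,"y":-2.2,"z":0,"twist":0},{"fingers":0.9,"x":-3.2,"y":-2.2,"z":0,"twist":0}]'; python3 tr.py; ls -t pics|head -2
```

```text
time: 15.45
position: [0.4952, -0.1107, 0.0414]
tool_rot: [-0.171, 1.565, 0.172]
ft_force: [-2.6, -2.6, 5.5]
grip_width: 0.34
floor min rail x [183.45630091 183.57633535 184.09508918]
case min rail x [221.80141895 221.87298048]
F [-5.89912677 -2.6818454  -4.24646421] disp [ 0.13747431 76.81066171 -0.17278249] 0.3391167314094047 15.5
time: 16.75
position: [0.5145, -0.1987, 0.1692]
tool_rot: [-0.169, 1.564, 0.169]
ft_force: [0.3, -0.2, -0.0]
grip_width: 0.898
w_1675.png
w_1545.pngTraceback (most recent call last):
  File "tr.py", line 7, in <module>
    v=(q-np.array([.5187,-.2146]))@e*1000;print('floor min rail x',np.percentile(v,[.5,1,2]))
                                                                   ~~~~~~~~~~~~~^^^^^^^^^^^^
    return _quantile_unchecked(
        a, q, axis, out, overwrite_input, method, keepdims, weights)
    return _ureduce(a,
                    func=_quantile_ureduce_func,
    ...<5 lines>...
                    overwrite_input=overwrite_input,
                    method=method)
    r = func(a, **kwargs)
    result = _quantile(arr,
                       quantiles=q,
    ...<2 lines>...
                       out=out,
                       weights=wgt)
    slices_having_nans = np.isnan(arr[-1, ...])
                                  ~~~^^^^^^^^^
IndexError: index -1 is out of bounds for axis 0 with size 0
```

View pics/w_1675.png

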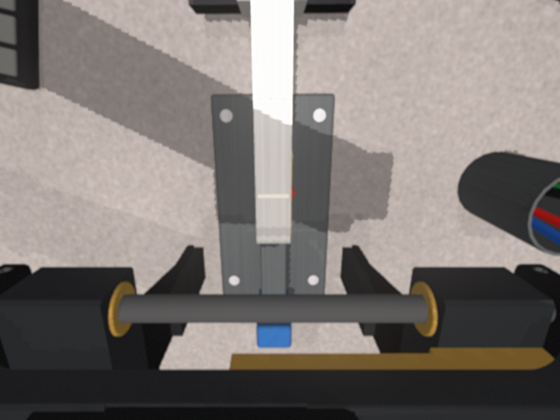

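```bash

python3 -m creep '[{"fingers":0.9,"x":-0.8,"y":-0.5,"z":-0.5,"twist":0},{"fingers":0.9,"x":-1.5,"y":-1,"z":-1,"twist":0},{"fingers":0.9,"x":-2.2,"y":-1.5,"z":-1.5,"twist":0},{"fingers":0.9,"x":-3,"y":-2.1,"z":-2.1,"twist":0},{"fingers":0.9,"x":-3,"y":-2.1,"z":-2.1,"twist":0},{"fingers":0.9,"x":-3,"y":-2.1,"z":-2.1,"twist":0}]'; python3 - <<'E'
from h import *
d=img('top','t10')
P=pts(d);hsv=cv2.cvtColor(d['pixels'],cv2.COLOR_RGB2HSV)
m=(hsv[...,0]>100)&(hsv[...,0]<130)&(hsv[...,1]>80)&(P[...,2]>.015)&(P[...,2]<.04);m[:160]=0;m[260:]=0;m[:,:220]=0;m[:,320:]=0
q=P[m];print('floor',cv2.minAreaRect((q[:,:2]*1000).astype(np.float32)))
w=img('wrist','w10')
im=cv2.cvtColor(w['pixels'],cv2.COLOR_RGB2BGR)
E
```

```text
time: 17.3
position: [0.4506, -0.2986, 0.2909]
tool_rot: [-0.171, 1.562, 0.167]
ft_force: [-0.5, 0.4, 0.8]
grip_width: 0.898
floor ((465.8349914550781, 21.596641540527344), (119.8559799194336, 118.48987579345703), 12.369388580322266)
```

View pics/t10.png

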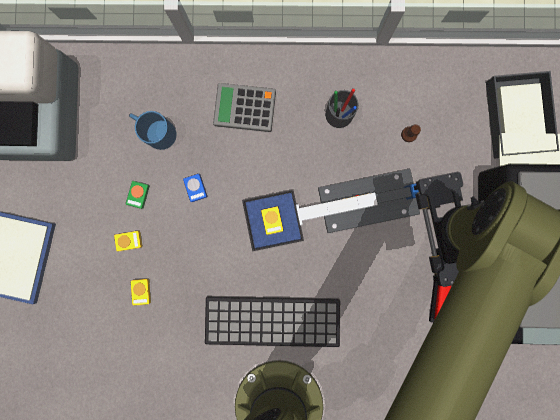

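View pics/w10.png

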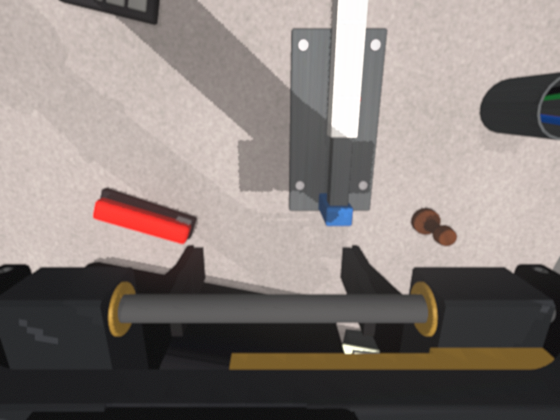

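```bash
python3 - <<'E'
from h import *
im=cv2.imread('pics/w_1675.png');a=cv2.resize(im[160:240,240:320],None,fx=5,fy=5,interpolation=cv2.INTER_NEAREST)
im=cv2.imread('pics/w6.png');b=cv2.resize(im[190:270,240:320],None,fx=5,fy=5,interpolation=cv2.INTER_NEAREST)
cv2.imwrite('pics/c11.png',np.hstack([b,a]))
E
```

```text
(no output)
```

View pics/c11.png

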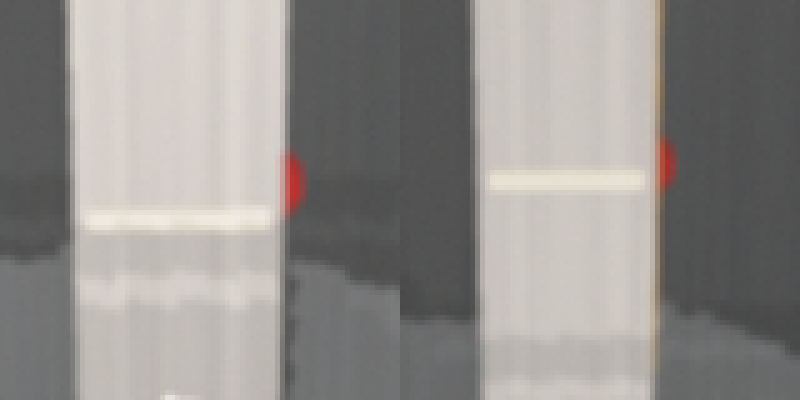

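The crop compares the shut tube (left) with the tube now (right). The red button stands proud through the brass plate beside the second line, just as it did at the first hole.

```bash
python3 -c "
from bench import workorder; print(workorder.close_job())"
```

```text
the job is handed in; nothing more can be done
None
```

The yellow case is lying flat in the tray, and the tray is slid out and locked. I handed the job in at about 17.4 s on the robot's clock.

- **Case:** I took the yellow case farthest to the robot's right and laid it in the tray. The last top picture shows it still clear of the walls, and after placing it its top measured 47.5 mm high (46.5 expected).
- **Slide:** I pinched the tube with one pad over the button and pulled it slowly. The tube rode over the button and then hit a firm stop at about 76.8 mm. The camera put the tray 76.5 mm out, and the two tube lines had measured 75.8 mm apart.
- **Lock:** After I let go, the red button stands proud through the brass plate beside the second line.
- **Counter:** By eye, the other cases, calculator, mug, pen cup and stamp have not moved. The arm partly covers the stapler in the top picture, but the wrist picture shows it in place. The gripper is open and touching nothing.

**Pull force:** It peaked at about 14 N at the wrist as the tube came off the first hole. About 2 N of that is rail friction, so I estimate about 12 N on the button, more than the 8 N stated but below the 16 N limit. That is an estimate from noisy wrist readings. Against the second stop it reached about 7 N.

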